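# Find the high spot of a rotor spindle with a dial indicator

### The arm

A 6-joint arm with a two-finger parallel gripper is mounted at the origin on a cart in front of the work surface, level with it; the furniture and walls round the work are solid. World frame = base frame: x ahead of the robot, y to its left, z up, the work surface at z = 0. Lengths are in mm, angles in rad, forces in N, time in s.
With the tool pointing down it reaches from about 400 to 925 mm from the base axis. Payload 12.5 kg.
Tool frame: the origin (TCP) lies midway between the tips of the shut fingers; the grasp point (between the pads) lies 19 mm behind it; z points along the fingers, y is the direction in which the jaws open and shut (so a half turn about z gives the same grasp; the last joint's range is limited). The gripper opens to 95 mm and grips with 3 to 60 N. Pads are 20 mm wide; open, the fingers measure 119 mm over their backs; the gripper's body (75 mm by 180 mm) begins 59 mm behind the grasp point.
Start: joints at [-1.358, 0.491, 1.559, -0, 1.092, -0.106], TCP at [195.915, -593.518, 214.661] pointing down, gripper open.
Joint ranges: [-3.1, 3.1], [-0.84, 2.19], [0.05, 2.79], [-1.13, 4.28], [0.06, 2.93], [-2.69, 2.69]. Speed limits (rad/s): [2.22, 2.22, 2.79, 3.14, 3.14, 3.14].

### API

Orientations are given as [roll, pitch, yaw] about the fixed x, y, z axes, in that order (R = Rz(yaw) Ry(pitch) Rx(roll)).
In Python, from cell import env gives the robot as it stands.
- The arm moves only by the tool drive_tool, never from a script. Its argument "increments" is a list of rows, each a list of 2 entries, a list of its own where there are three numbers: the shift along the tool's x, y, z as a fraction of full scale, then the turn, a rotation vector about the tool's x, y, z as a fraction of full scale. In form: [[[x, y, z], [ax, ay, az]], ...]. A call has 1 to 5 rows; each row shifts and turns the commanded pose from where the row before left it, along the tool's axes as they then stand; what a row does not reach is not made up. Full scale, the value 1, is 30 mm for a shift and 0.08 rad for a turn. A row lasts 1/12 s, in which the tool goes at most 41.7 mm and 7.16 degrees, less where a joint would pass 70% of its speed; a pose out of reach is approached as far as the arm can. A call with a number of a shift or a turn outside -1 to 1 is refused whole. A call with a gripper value outside its range is refused whole. "jaw" is the opening, from -1 (shut) to 1 (fully open), so that 0 is half open, set as the call begins (left out, the last holds). The fingers move at their own pace and stop on an object; the grip force is fixed at half the most. Time passes only in rows, so rows that do not move let the fingers close. It gives the time, the measured TCP pose, the force and the opening at its end, in the units of the state.
- env.state(): the state, without advancing time (a new reading comes with each control period).
- env.read_camera(name): name is "scene" or "top" or "wrist"; returns a dict with "pixels" (400x640x3 uint8, blue, green, red), "vertical_fov" (degrees; the focal length in pixels is half the picture's height over the tangent of half this angle, whatever the lens; pixels are square), "cx", "cy" (the principal point, pixels), "world_to_cam" (4x4, takes a point from world to camera coordinates). Camera axes: x right, y down, z forward; pixel columns grow to the right and rows downward; lengths in mm; the calibration is good to about 2 mm. A picture is of the moment at which its call begins. There is no depth.
- env.job_done(): hands the job in, once; it reports no verdict.
Trained networks look in a picture, given as the dict that the camera call returned (one of the last four; its "shot" number tells which), for a name from the list of things; names that differ only in an ending like _2 or _b are one class to them, and where a whole thing is asked for, a point or a joint stands for the part that bears it (a point fixed in the world has none). Each returns a list of dicts, best first, with "score" (0 to 1); they miss things now and then, are a little off and sometimes report something else, mostly with a low value. They report only what shows in the picture. A call takes as long as a camera call. They do not tell look-alikes from the thing itself.
- env.boxes_of(target, picture): "point" ([x, y, z] in mm, in world coordinates, good to about 4 mm: the middle of the surface that is visible of it).
- env.tip_of(target, picture): "point" ([x, y, z] in mm, in world coordinates, good to about 4 mm: a listed point, or the origin of a listed thing).
The state is a dict: "t": time; "joints": joint angles; "qvel": joint speeds; "tau": joint torques, N m; "eef_pos": TCP position; "tcp_rot": TCP orientation; "ft_force": force on the tool from outside, world axes, zero at the start; "moment": the same for the moment, N m; "opening": opening from 0.0 (shut) to 1.0 (fully open).
Only numpy, scipy, OpenCV 4.12 (cv2) and the standard library are available. Lean on these libraries where they do the work, as an engineer would, in place of code of your own. Each camera call takes 0.05 s, during which the arm holds its last target.

### The job

Lower the dial indicator onto the brass collar of the centrifuge spindle, by pressing down its black top knob, until the red needle stands about straight up on the dial, and take your hand off. Then roll the spindle in its V-blocks with light strokes of a fingertip over the top of the black rubber wheel (never pinching the wheel, leaning hard on it or lifting the spindle) until the needle has reached its highest reading, and leave the spindle like that with the collar's high spot under the indicator. Never press the indicator to the end of its travel, and leave the cups, the bottle and the slide box where they are.

Things in the scene. Friction and masses are not known exactly. Their poses are not given: they have to be found in the camera images.
- fixture: Fixed stand: steel plate 180 x 250 x 14 mm, two V-blocks (90 degrees, 63 mm high, 50 x 20 mm, at y = -95 and +95 mm), post (229 mm high, at x 75, y 55 mm). Origin on the worktop under the middle of the spindle; x across the spindle, away from the robot; y along the spindle towards the indicator; z up. Spindle axis 60 mm high; rubber wheel at x 0, y -60 mm.
- spindle: Loose steel spindle, 16 mm thick, 227 mm long, about 0.5 kg, lying in the V-blocks (smooth steel; it stays at the angle where it is left). It carries a rubber wheel and a brass collar, which turn with it. Origin on its axis half-way along; y along the axis towards the indicator; the frame turns with the spindle, but the side of the collar's high spot is unrelated to it and differs each time.
- collar_point (a point): Fixed point of the stand on the spindle axis, in the middle of the brass collar, under the indicator. The collar (44 mm diameter, 18 mm wide) sits 2.5 mm off-centre: its top under the tip stands 82 mm over the worktop plus 2.5 mm times the cosine of the angle of the high side from straight up. Frame as the stand's.
- wheel_mid (a point): Centre of the black rubber wheel (40 mm diameter, 24 mm wide, good grip) on the axis; its top is 20 mm higher; free space above. A fingertip pressed on the top with 3 to 8 N and moved level across the spindle rolls it without slip; over 20 N is a fault. Wheel and V-blocks are stiff: pressing 1 mm too deep costs 10 N or more. Frame turns with the spindle.
- knob_top (a point): Middle of the flat top of the indicator's black top knob (26 mm diameter, 10 mm high); 122 mm above the plunger's tip when that is fully out. Pressing it slides the whole head down the post (about 4 N, and 2 N more once the tip touches), at most 45 mm from the uppermost position; it stays where it is left. At the start the tip is 5.5 to 15.5 mm above the collar's highest possible point.
- plunger: Sprung plunger of the indicator, 5.6 mm thick with an 8 mm ball tip; origin at the lowest point of the tip. Its spring (1.4 to 2 N) pushes it out; it goes up into the head by at most 16 mm. On the collar's high spot the tip stands 84.5 mm above the worktop, on the low spot 79.5 mm.
- needle (a joint): Red needle of the 58 mm white dial, which faces the robot and up: 0 rad (lower left) with the plunger fully out, growing clockwise by 0.3 rad for each mm that the plunger is pushed in, 2.4 rad straight up (the thick mark), 4.8 rad (lower right) at the end of the plunger's travel.
- white_cup: Specimen cup with white lid, 53 mm wide, 59 mm high, standing beside the work; bystander. Origin at its underside.
- brown_bottle: Small brown reagent bottle with white cap, 36 mm wide, 75 mm high; bystander. Origin at its underside.
- red_cup: Specimen cup with red lid, 53 mm wide, 59 mm high; bystander. Origin at its underside.
- slide_case: Blue box of glass slides, 84 x 62 x 40 mm; bystander. Origin at its underside.
Mind the look-alikes: they are no part of the job. There is more than one size of the spindle; the job needs the largest.

How it is judged:
By the outcome, as a careful person would: the job done as asked, in the order asked, and still so for the second after the job is handed in, with the robot touching nothing.
It also fails if it takes over 72 s, if anything falls off the work surface, if the arm or the gripper's body presses on something with over 40 N, if the wrist force passes 120 N, or if a joint passes its speed limit or range.

## Working session

There is one attempt and no reset: what is moved stays moved. The work goes in short steps, Python scripts to look and compute and a tool call to move; the robot and the scene stay as the last step left them, time stands still between calls to the robot, and variables do not carry over. Pictures are saved under pics/ and viewed, and the job is handed in when it is done.

Besides the shell and the picture viewer there is one more tool, called after "Emit:" as name(argument=value, ...), one argument or row to a line, values as JSON. drive_tool: Moves the arm, as the interface text tells. Its arguments: {"type":"object","properties":{"increments":{"type":"array","items":{"type":"array"}},"jaw":{"type":"number"}},"required":["increments"]}

```bash
ls; mkdir -p pics; python3 - <<'E'
from cell import env
import cv2
print(env.state())
for n in ["scene","top","wrist"]:
    p=env.read_camera(n); cv2.imwrite(f"pics/{n}0.png",p["pixels"])
    print(n,p["vertical_fov"],p["cx"],p["cy"],p["world_to_cam"])
    if n!="wrist":
        for t in ["knob_top","wheel_mid","spindle","fixture","plunger","collar_point"]:
            for f in (env.tip_of,env.boxes_of):
                try: print(t,f.__name__,[(d["score"],d["point"]) for d in f(t,p)[:3]])
                except Exception as e: print(t,e)
E
```

```text
pics
{'t': 0.0, 'joints': array([-1.35762595e+00,  4.91549089e-01,  1.55947594e+00, -3.43021654e-06,
        1.09166087e+00, -1.05605685e-01]), 'qvel': array([-0.00027941, -0.00149765, -0.00048093,  0.00047081,  0.00032561,
       -0.00170514]), 'tau': array([-1.64781231e-04, -6.12650299e+01, -2.58185399e+01,  6.93572662e-02,
        4.82584024e-02, -9.73286024e-05]), 'eef_pos': array([ 195.8427109 , -593.26390947,  214.05912387]), 'tcp_rot': array([-3.14050518e+00, -1.12212921e-04,  3.18777583e-01]), 'ft_force': array([-0.1503294 , -0.77054413,  0.58424651]), 'moment': array([-0.02947407, -0.02004955, -0.04441047]), 'opening': 1.0010704682869116}
scene 43.67617554551593 327.99570474843085 199.56183473501662 [[-6.58077416e-01 -7.52832863e-01 -1.32963916e-02  3.84142182e+02]
 [-5.17407714e-01  4.64972237e-01 -7.18394095e-01  4.04931735e+02]
 [ 5.47013137e-01 -4.65879275e-01 -6.95509259e-01  1.12454381e+03]
 [ 0.00000000e+00  0.00000000e+00  0.00000000e+00  1.00000000e+00]]
knob_top call [(0.73, [490.9, -29.8, 221.5])]
knob_top call [(0.72, [496.5, -16.3, 175.4]), (0.62, [684.7, 355.6,
[... 1336 characters left out ...]
3, 184.5, 16.0]), (0.7, [769.4, -98.2, 18.5])]
spindle call [(0.77, [668.2, 184.6, 24.7]), (0.72, [506.1, -127.5, 66.1]), (0.58, [766.2, -99.1, 24.7])]
fixture call [(0.97, [507.3, -82.9, 1.1]), (0.43, [503.4, -85.3, 61.4])]
fixture call []
plunger call []
plunger call []
collar_point call [(0.69, [492.5, -32.8, 61.6])]
collar_point call [(0.85, [512.3, -69.9, 16.4])]
wrist 64.4256117503846 321.27012900150845 205.79291669865128 [[ 3.12843950e-01 -9.49804524e-01 -1.69028335e-04 -6.24991218e+02]
 [-9.21948433e-01 -3.03711562e-01  2.40354685e-01 -2.65367590e+01]
 [-2.28341303e-01 -7.50376735e-02 -9.70685117e-01  3.89440518e+02]
 [ 0.00000000e+00  0.00000000e+00  0.00000000e+00  1.00000000e+00]]
```

View pics/scene0.png

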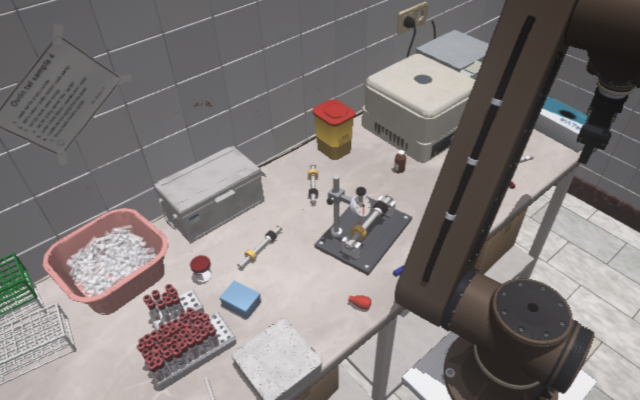

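View pics/top0.png

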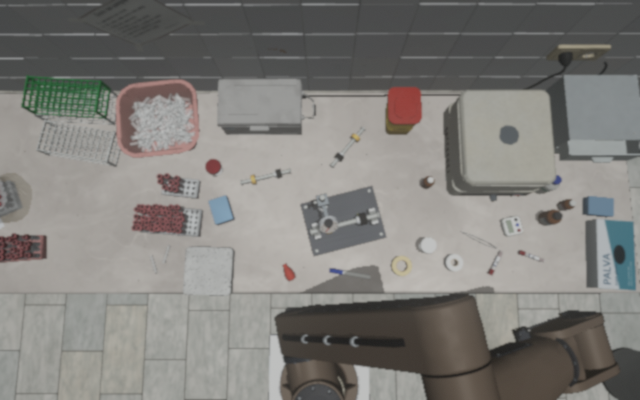

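View pics/wrist0.png

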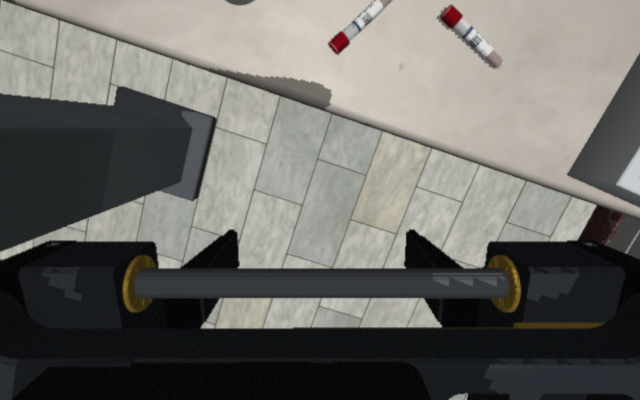

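```bash
cat > h.py <<'E'
from cell import env
import numpy as np, cv2
from scipy.spatial.transform import Rotation as R
def shot(n,name,crop=None,scale=1):
    p=env.read_camera(n); im=p["pixels"]
    if crop: x0,y0,x1,y1=crop; im=im[y0:y1,x0:x1]
    if scale!=1: im=cv2.resize(im,None,fx=scale,fy=scale,interpolation=cv2.INTER_CUBIC)
    cv2.imwrite(f"pics/{name}.png",im); return p
def proj(p,X):
    W=np.array(p["world_to_cam"]); f=200/np.tan(np.radians(p["vertical_fov"])/2)
    c=W[:3,:3]@np.array(X,float)+W[:3,3]; return [f*c[0]/c[2]+p["cx"],f*c[1]/c[2]+p["cy"]]
def rot(s): return R.from_euler("xyz",s["tcp_rot"]).as_matrix()
E
python3 - <<'E'
from h import *
s=env.state(); T=rot(s); print(T)
for n in ["scene","top","wrist"]:
    p=shot(n,n+"1",{"scene":(300,160,440,280),"top":(280,170,400,260),"wrist":None}[n],{"scene":5,"top":6,"wrist":1}[n])
    W=p["world_to_cam"]; c=-W[:3,:3].T@W[:3,3]; print(n,c)
    if n=="wrist": print(T.T@(c-s["eef_pos"]), (W[:3,:3]@T))
    else:
        for X in [(521,-141,80),(492.6,-34,82),(491,-30,220)]: print(X,proj(p,X))
E
```

```text
[[ 9.49618807e-01  3.13407278e-01  6.32803984e-06]
 [ 3.13407278e-01 -9.49618806e-01 -3.41003076e-05]
 [-4.67805893e-06  3.43655471e-05 -9.99999999e-01]]
scene [-152.83013782  624.81449714 1078.13890312]
(521, -141, 80) [np.float64(379.453766220485), np.float64(203.89649689515608)]
(492.6, -34, 82) [np.float64(359.1614412542138), np.float64(227.35570413071983)]
(491, -30, 220) [np.float64(360.10516135866567), np.float64(191.1604585451321)]
top [ 358.86305628  -21.23029939 1538.38717164]
(521, -141, 80) [np.float64(362.7114617425475), np.float64(217.06987191806851)]
(492.6, -34, 82) [np.float64(329.1034653990329), np.float64(225.99969951938007)]
(491, -30, 220) [np.float64(328.1169343427656), np.float64(222.15109594419695)]
wrist [ 259.98466787 -572.45636438  384.29640039]
[ 6.74316949e+01  1.08720090e-01 -1.69646116e+02] [[-5.92925431e-04  9.99999803e-01  2.03799324e-04]
 [-9.70686092e-01 -5.26561358e-04 -2.40350232e-01]
 [-2.40350078e-01 -3.40334934e-04  9.70686213e-01]]
```

View pics/scene1.png

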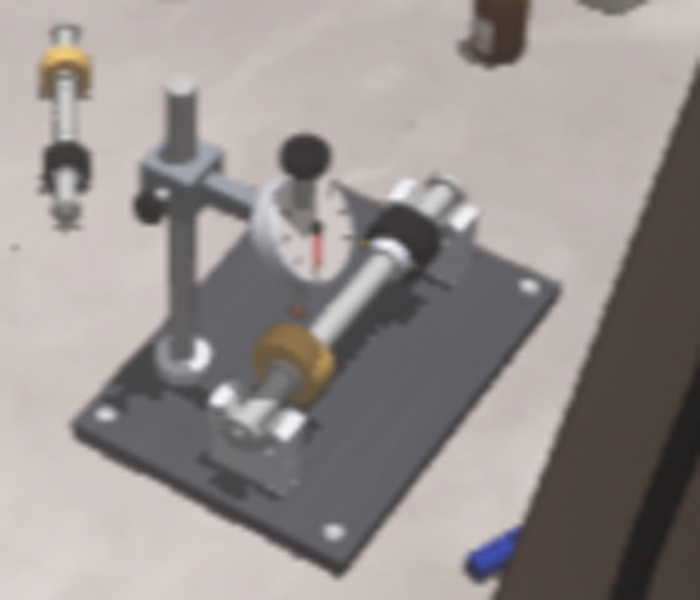

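View pics/top1.png

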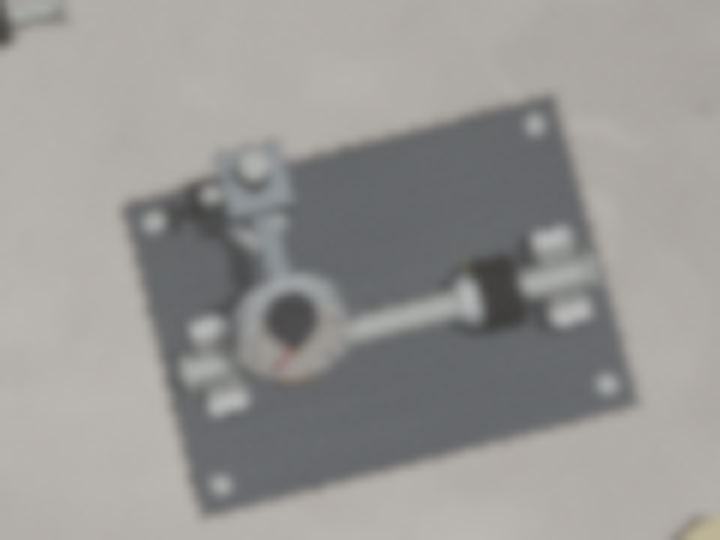

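```bash
cat >> h.py <<'E'
def ray(p,uv,z):
    W=np.array(p["world_to_cam"]); f=200/np.tan(np.radians(p["vertical_fov"])/2)
    d=W[:3,:3].T@np.array([(uv[0]-p["cx"])/f,(uv[1]-p["cy"])/f,1]); c=-W[:3,:3].T@W[:3,3]
    return c+d*(z-c[2])/d[2]
def plan(tpos,tyaw,n,s=None,maxrow=None):
    s=s or env.state(); T=rot(s); p=np.array(s["eef_pos"],float)
    Tt=R.from_euler("xyz",[np.pi,0,tyaw]).as_matrix()
    rv=R.from_matrix(T.T@Tt).as_rotvec()
    dp=(np.array(tpos)-p)/n; rows=[]
    for i in range(n):
        Ti=T@R.from_rotvec(rv*i/n).as_matrix()
        rows.append([np.round(Ti.T@dp/30,2).tolist(),np.round(rv/n/0.08,2).tolist()])
    for i in range(0,n,5): print(rows[i:i+5])
E
python3 - <<'E'
from h import *
p=env.read_camera("top")
B=[ray(p,(280+u/6-.4,170+v/6-.4),16)[:2] for u,v in [(153,222),(535,125),(607,384),(221,486)]]
B=np.array(B);print(B,B.mean(0))
a=B[0]-B[1];b=B[3]-B[2];print([np.arctan2(-v[0],v[1]) for v in (a,b)])
for v in (B[0]-B[3],B[1]-B[2]): print(np.arctan2(v[1],v[0]))
p=env.read_camera("scene")
C=np.array([ray(p,(300+u/5-.4,160+v/5-.4),16)[:2] for u,v in [(105,415),(528,287),(334,532)]]);print(C)
plan([491,-31,262],1.8,20)
E
```

```text
[[ 563.61016207   45.18676725]
 [ 617.76027651 -167.93466102]
 [ 473.16804279 -204.97238378]
 [ 417.87205652    7.30889549]] [518.10263447 -80.10284552]
[np.float64(0.2488159396668127), np.float64(0.25482184151864296)]
0.25427784702135553
0.2507612097205713
[[ 565.5061202    43.26007074]
 [ 474.94728464 -207.1983017 ]
 [ 420.3548777     5.48208359]]
[[[0.76, -0.74, -0.08], [0.0, 0.0, -0.93]], [[0.81, -0.68, -0.08], [0.0, 0.0, -0.93]], [[0.86, -0.62, -0.08], [0.0, 0.0, -0.93]], [[0.9, -0.55, -0.08], [0.0, 0.0, -0.93]], [[0.94, -0.48, -0.08], [0.0, 0.0, -0.93]]]
[[[0.98, -0.41, -0.08], [0.0, 0.0, -0.93]], [[1.0, -0.34, -0.08], [0.0, 0.0, -0.93]], [[1.03, -0.26, -0.08], [0.0, 0.0, -0.93]], [[1.04, -0.19, -0.08], [0.0, 0.0, -0.93]], [[1.05, -0.11, -0.08], [0.0, 0.0, -0.93]]]
[[[1.06, -0.03, -0.08], [0.0, 0.0, -0.93]], [[1.06, 0.05, -0.08], [0.0, 0.0, -0.93]], [[1.05, 0.13, -0.08], [0.0, 0.0, -0.93]], [[1.04, 0.2, -0.08], [0.0, 0.0, -0.93]], [[1.02, 0.28, -0.08], [0.0, 0.0, -0.93]]]
[[[1.0, 0.36, -0.08], [0.0, 0.0, -0.93]], [[0.97, 0.43, -0.08], [0.0, 0.0, -0.93]], [[0.93, 0.5, -0.08], [0.0, 0.0, -0.93]], [[0.89, 0.57, -0.08], [0.0, 0.0, -0.93]], [[0.85, 0.63, -0.08], [0.0, 0.0, -0.93]]]
```

Emit:
drive_tool(
  increments=[
    [[0.75,-0.72,-0.15],[0,0,-0.93]],
    [[0.8,-0.66,-0.15],[0,0,-0.93]],
    [[0.84,-0.6,-0.15],[0,0,-0.93]],
    [[0.88,-0.54,-0.15],[0,0,-0.93]],
    [[0.92,-0.47,-0.15],[0,0,-0.93]],
  ],
  jaw=-1,
)

```text
t: 2.02
eef_pos: [268.5, -454.8, 237.4]
tcp_rot: [3.141, 0.0, 0.694]
ft_force: [1.6, -0.2, 0.3]
opening: 0.706
```

Emit:
drive_tool(
  increments=[
    [[0.96,-0.4,-0.15],[0,0,-0.93]],
    [[0.98,-0.33,-0.15],[0,0,-0.93]],
    [[1,-0.26,-0.15],[0,0,-0.93]],
    [[1,-0.19,-0.15],[0,0,-0.93]],
    [[1,-0.11,-0.15],[0,0,-0.93]],
  ],
)

```text
t: 2.43
eef_pos: [339.2, -317.9, 260.0]
tcp_rot: [3.141, 0.0, 1.066]
ft_force: [-0.2, -0.5, 0.9]
opening: 0.358
```

```bash
python3 - <<'E'
from h import *
print(env.state()["eef_pos"],env.state()["tcp_rot"])
plan([491,-31,262],1.823,10)
E
```

```text
[ 339.19052886 -317.9271935   260.00322095] [3.14116895e+00 1.92178940e-04 1.06632165e+00]
[[[1.08, -0.02, -0.01], [0.0, 0.0, -0.95]], [[1.08, 0.06, -0.01], [0.0, 0.0, -0.95]], [[1.07, 0.14, -0.01], [0.0, 0.0, -0.95]], [[1.06, 0.22, -0.01], [0.0, 0.0, -0.95]], [[1.04, 0.3, -0.01], [0.0, 0.0, -0.95]]]
[[[1.01, 0.38, -0.01], [0.0, 0.0, -0.95]], [[0.98, 0.46, -0.01], [0.0, 0.0, -0.95]], [[0.94, 0.53, -0.01], [0.0, 0.0, -0.95]], [[0.9, 0.6, -0.01], [0.0, 0.0, -0.95]], [[0.85, 0.67, -0.01], [0.0, 0.0, -0.95]]]
```

Emit:
drive_tool(
  increments=[
    [[1,-0.02,0],[0,0,-0.95]],
    [[1,0.06,0],[0,0,-0.95]],
    [[1,0.14,0],[0,0,-0.95]],
    [[1,0.22,0],[0,0,-0.95]],
    [[1,0.3,0],[0,0,-0.95]],
  ],
)

```text
t: 2.85
eef_pos: [411.4, -183.8, 259.9]
tcp_rot: [3.141, 0.0, 1.446]
ft_force: [0.1, -0.0, 0.3]
opening: 0.024
```

Emit:
drive_tool(
  increments=[
    [[1,0.38,0],[0,0,-0.95]],
    [[1,0.46,0],[0,0,-0.95]],
    [[0.94,0.53,0],[0,0,-0.95]],
    [[0.9,0.6,0],[0,0,-0.95]],
    [[0.85,0.67,0],[0,0,-0.95]],
  ],
)

```text
t: 3.27
eef_pos: [487.7, -40.1, 259.8]
tcp_rot: [3.141, 0.0, 1.827]
ft_force: [0.1, -0.4, -0.3]
opening: 0.002
```

```bash
python3 - <<'E'
from h import *
s=env.state();print(s["t"],s["eef_pos"],s["tcp_rot"],s["opening"],s["ft_force"])
plan([490.5,-31,250],1.823,2)
p=shot("wrist","w2"); print([(d["score"],d["point"]) for d in env.tip_of("knob_top",p)])
p=shot("scene","s2",(300,160,440,280),5); print([(d["score"],d["point"]) for d in env.tip_of("knob_top",p)])
E
```

```text
3.2667 [487.70484272 -40.08985711 259.83022049] [3.14117630e+00 3.22199509e-04 1.82667877e+00] 0.0017605773153588733 [ 0.10661834 -0.37772931 -0.30361525]
[[[0.13, 0.08, 0.16], [0.0, 0.0, 0.02]], [[0.13, 0.08, 0.16], [0.0, 0.0, 0.02]]]
[(0.58, [488.6, -30.2, 221.5])]
[(0.88, [489.0, -26.8, 222.1])]
```

View pics/w2.png

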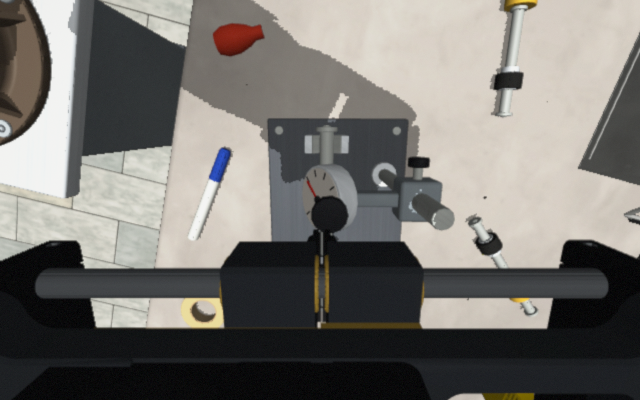

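View pics/s2.png

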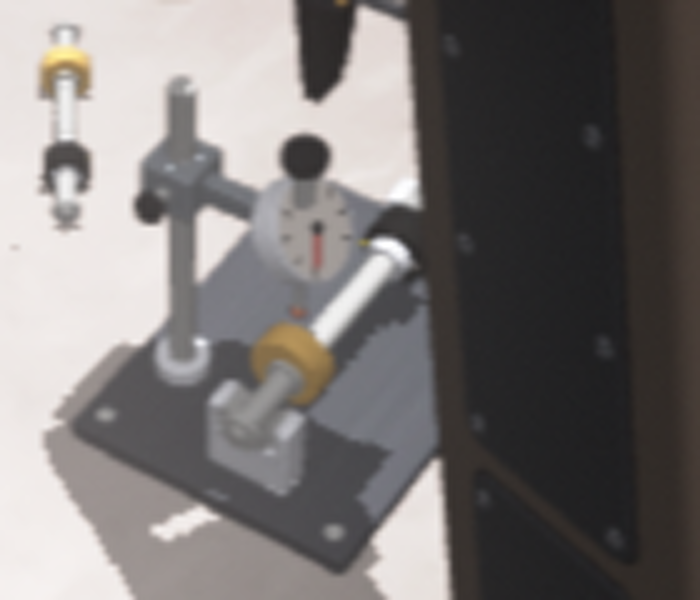

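Emit:
drive_tool(
  increments=[
    [[0.14,0.08,0.35],[0,0,0.03]],
    [[0.14,0.07,0.35],[0,0,0.02]],
    [[0.03,0,0.15],[0,0,0]],
    [[0,0,0.1],[0,0,0]],
    [[0,0,0],[0,0,0]],
  ],
)

```text
t: 3.88
eef_pos: [488.9, -32.3, 230.8]
tcp_rot: [-3.141, -0.0, 1.818]
ft_force: [0.6, 0.4, -0.0]
opening: 0.004
```

Emit:
drive_tool(
  increments=[
    [[0,0,0.1],[0,0,0]],
    [[0,0,0.1],[0,0,0]],
    [[0,0,0.1],[0,0,0]],
    [[0,0,0.1],[0,0,0]],
    [[0,0,0],[0,0,0]],
  ],
)

```text
t: 4.3
eef_pos: [489.3, -31.7, 218.8]
tcp_rot: [-3.142, 0.0, 1.819]
ft_force: [-0.5, 0.4, 0.1]
opening: 0.003
```

Emit:
drive_tool(
  increments=[
    [[0,0,0.1],[0,0,0]],
    [[0,0,0.1],[0,0,0]],
  ],
)

```text
t: 4.47
eef_pos: [489.3, -31.7, 213.2]
tcp_rot: [3.141, 0.001, 1.819]
ft_force: [-1.0, -1.1, 4.8]
opening: 0.003
```

Emit:
drive_tool(
  increments=[
    [[0,0,0.1],[0,0,0]],
    [[0,0,0.1],[0,0,0]],
  ],
)

```text
t: 4.63
eef_pos: [489.3, -31.7, 206.9]
tcp_rot: [3.141, 0.0, 1.819]
ft_force: [-1.7, -2.2, 4.9]
opening: 0.004
```

```bash
python3 - <<'E'
from h import *
s=env.state();print(s["t"],s["eef_pos"],s["ft_force"])
p=shot("wrist","w3",(220,100,420,250),4); 
p=shot("scene","s3",(300,160,440,280),5)
E
```

```text
4.6333 [489.32593605 -31.66859389 206.92404406] [-1.69399157 -2.1568524   4.86222727]
```

View pics/w3.png

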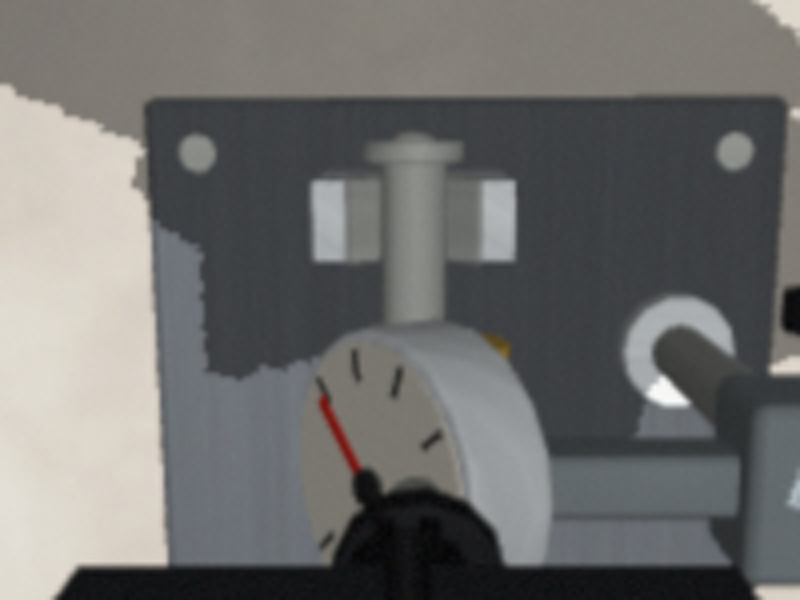

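View pics/s3.png

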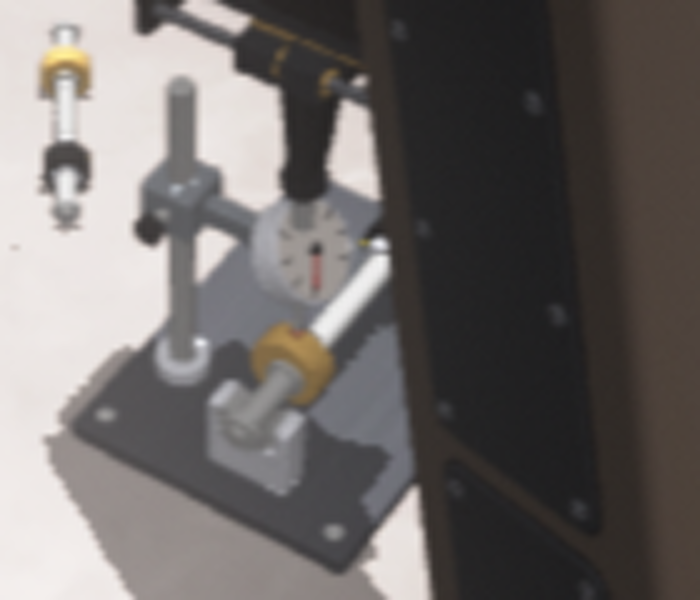

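Emit:
drive_tool(
  increments=[
    [[0,0,0.07],[0,0,0]],
    [[0,0,0.07],[0,0,0]],
  ],
)

```text
t: 4.9
eef_pos: [489.2, -31.5, 202.9]
tcp_rot: [3.142, -0.0, 1.819]
ft_force: [-2.0, -0.4, 5.3]
opening: 0.002
```

Emit:
drive_tool(
  increments=[
    [[0,0,0.07],[0,0,0]],
    [[0,0,0.05],[0,0,0]],
    [[0,0,0],[0,0,0]],
  ],
)

```text
t: 5.15
eef_pos: [489.2, -31.5, 199.1]
tcp_rot: [-3.142, -0.0, 1.819]
ft_force: [1.2, 0.4, 0.8]
opening: 0.004
```

```bash
python3 - <<'E'
from h import *
s=env.state();print(s["t"],s["eef_pos"],s["ft_force"])
p=shot("wrist","w4",(220,100,420,250),4); 
p=shot("scene","s4",(335,180,385,230),12)
E
```

```text
5.15 [489.19343879 -31.47524033 199.09604   ] [1.16623026 0.35622585 0.84601598]
```

View pics/w4.png

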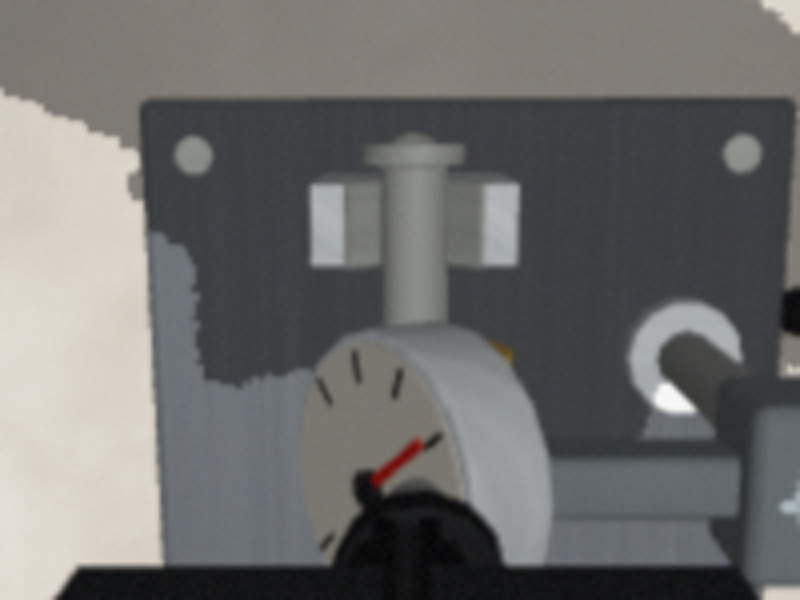

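View pics/s4.png

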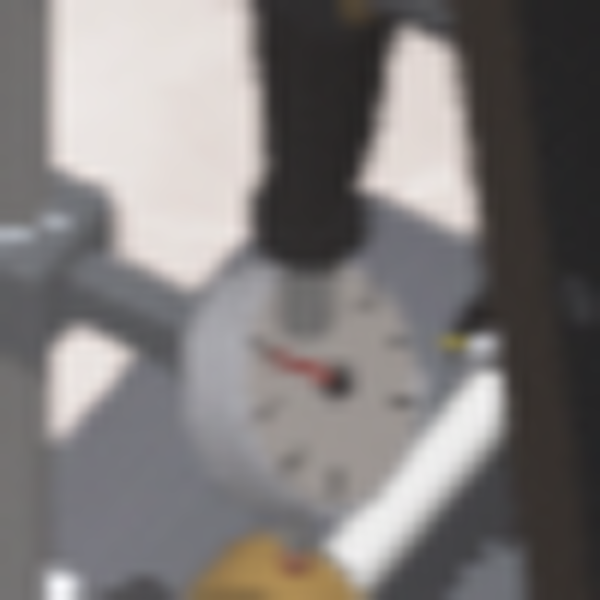

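Emit:
drive_tool(
  increments=[
    [[0,0,0.04],[0,0,0]],
    [[0,0,0.03],[0,0,0]],
    [[0,0,0],[0,0,0]],
  ],
)

```text
t: 5.5
eef_pos: [489.2, -31.5, 197.2]
tcp_rot: [-3.142, -0.0, 1.819]
ft_force: [-0.6, -0.4, 1.7]
opening: 0.006
```

Emit:
drive_tool(
  increments=[
    [[0,0,-0.3],[0,0,0]],
    [[0,0,-0.7],[0,0,0]],
    [[0,0,-0.7],[0,0,0]],
    [[0,0,0],[0,0,0]],
  ],
)

```text
t: 5.83
eef_pos: [490.5, -31.8, 251.9]
tcp_rot: [3.137, 0.002, 1.819]
ft_force: [0.3, 0.3, 0.4]
opening: 0.006
```

```bash
python3 - <<'E'
from h import *
s=env.state();print(s["t"],s["eef_pos"],s["ft_force"])
p=shot("wrist","w5",(220,100,420,250),4); 
p=shot("scene","s5",(335,180,385,230),12)
E
```

```text
5.8333 [490.48995743 -31.78201202 251.8729345 ] [0.25136988 0.27758371 0.44170659]
```

View pics/w5.png

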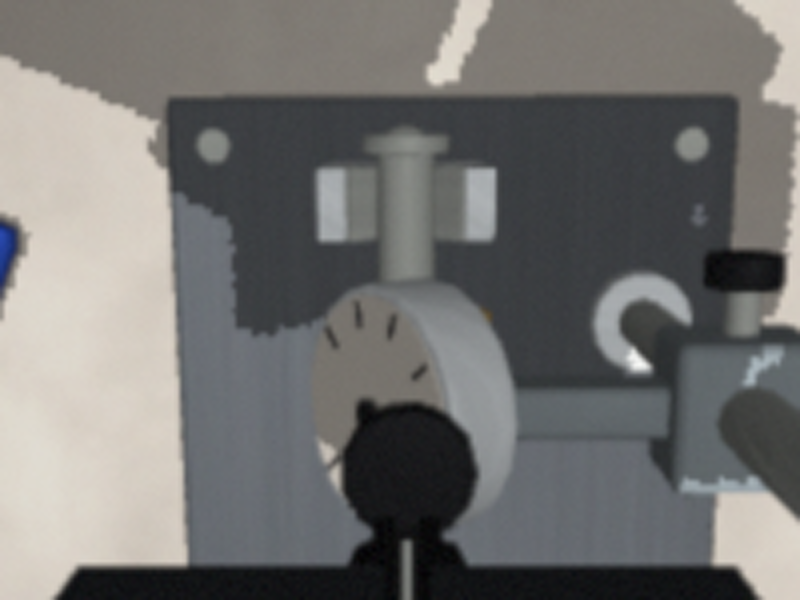

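View pics/s5.png

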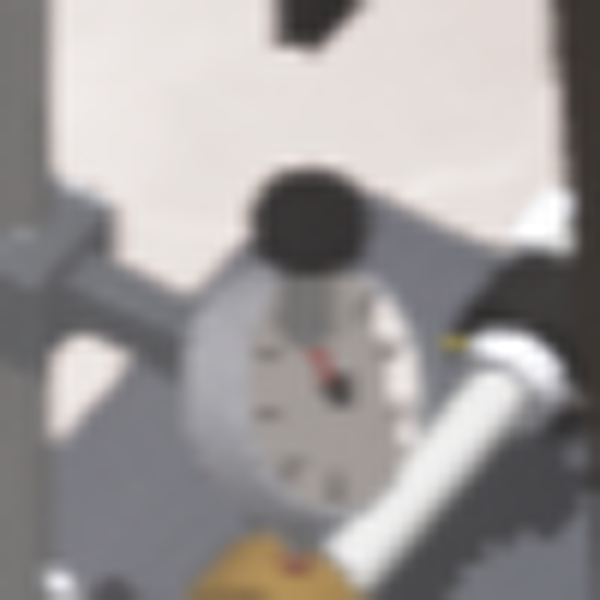

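Emit:
drive_tool(
  increments=[
    [[-0.94,0,0],[0,0,0]],
    [[-0.94,0,0.2],[0,0,0]],
    [[-0.94,0.02,0.8],[0,0,0]],
    [[-0.94,0,0.9],[0,0,0]],
    [[0,0,0.3],[0,0,0]],
  ],
)

```text
t: 6.35
eef_pos: [517.1, -144.0, 178.3]
tcp_rot: [-3.138, -0.002, 1.816]
ft_force: [-0.0, -0.8, -0.4]
opening: 0.004
```

```bash
python3 - <<'E'
from h import *
s=env.state();print(s["t"],s["eef_pos"],s["ft_force"],s["tcp_rot"])
p=shot("wrist","w6"); 
print([(d["score"],d["point"]) for d in env.tip_of("wheel_mid",p)[:3]])
plan([519.3,-140.9,110],1.823,3)
p=shot("scene","s6",(320,165,400,245),7)
print([(d["score"],d["point"]) for d in env.tip_of("wheel_mid",p)[:3]])
E
```

```text
6.35 [ 517.09691765 -143.99591832  178.25366479] [-0.02657499 -0.80615    -0.35220085] [-3.13823799e+00 -1.70401525e-03  1.81636467e+00]
[(0.6, [518.8, -140.4, 60.9]), (0.6, [730.5, -65.0, 22.6])]
[[[-0.01, 0.04, 0.77], [-0.02, -0.01, -0.03]], [[-0.01, 0.04, 0.77], [-0.02, -0.01, -0.03]], [[-0.01, 0.03, 0.77], [-0.02, -0.01, -0.03]]]
[(0.8, [679.9, 132.7, 17.1]), (0.65, [518.0, -140.0, 60.8]), (0.54, [732.1, -66.4, 14.6])]
```

View pics/w6.png

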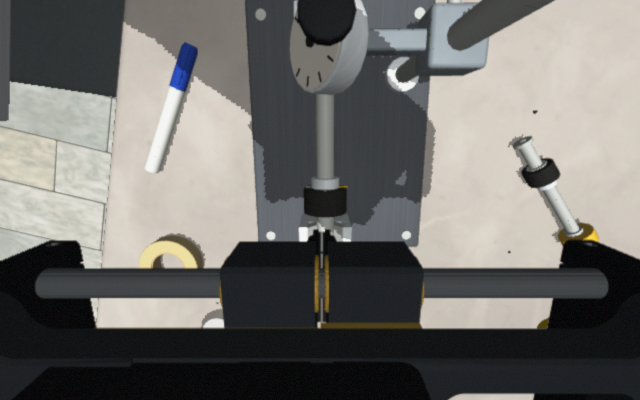

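View pics/s6.png

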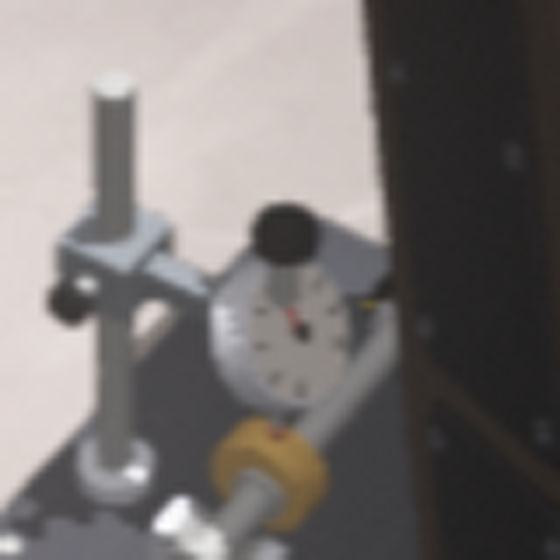

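Emit:
drive_tool(
  increments=[
    [[0,0.04,0.9],[0,0,-0.03]],
    [[0,0.04,0.9],[0,0,-0.03]],
    [[-0.01,0.03,0.8],[0,0,-0.03]],
    [[0,0,0.3],[0,0,0]],
    [[0,0,0],[0,0,0]],
  ],
)

```text
t: 6.97
eef_pos: [520.3, -139.3, 94.5]
tcp_rot: [-3.14, -0.001, 1.827]
ft_force: [-0.0, 0.7, 0.2]
opening: -0.0
```

```bash
python3 - <<'E'
from h import *
s=env.state();print(s["t"],s["eef_pos"],s["ft_force"],s["tcp_rot"])
plan([519.3,-140.9,84],1.823,1)
p=shot("wrist","w7",(200,100,440,280),3) 
p=shot("scene","s7",(320,165,400,245),7)
E
```

```text
6.9667 [ 520.3383926  -139.30359802   94.51955758] [-0.03579702  0.71089359  0.21132441] [-3.13987504e+00 -1.22548080e-03  1.82697585e+00]
[[[-0.04, -0.05, 0.35], [-0.02, -0.02, 0.05]]]
```

View pics/w7.png

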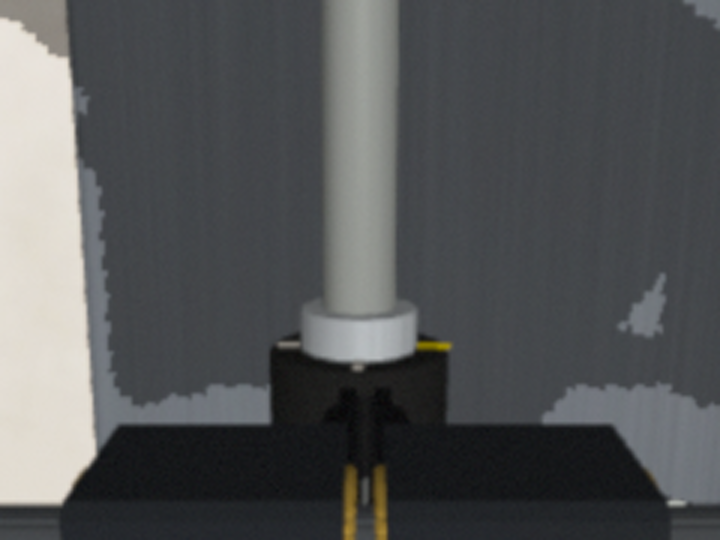

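View pics/s7.png

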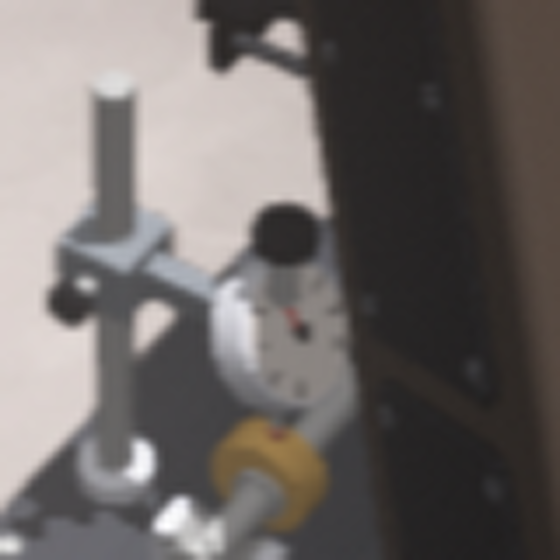

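Emit:
drive_tool(
  increments=[
    [[-0.02,0,0.28],[0,0,0.05]],
    [[0,0,0.12],[0,0,0]],
    [[0,0,0],[0,0,0]],
  ],
)

```text
t: 7.32
eef_pos: [520.9, -140.8, 83.2]
tcp_rot: [3.142, 0.0, 1.822]
ft_force: [0.3, 0.2, 0.5]
opening: 0.004
```

Emit:
drive_tool(
  increments=[
    [[0,0,0.03],[0,0,0]],
    [[0,0,0],[0,0,0]],
  ],
)

```text
t: 7.48
eef_pos: [521.0, -140.9, 82.5]
tcp_rot: [3.141, 0.0, 1.822]
ft_force: [-0.5, -0.3, -0.5]
opening: 0.005
```

Emit:
drive_tool(
  increments=[
    [[0,0,0.04],[0,0,0]],
    [[0,0,0],[0,0,0]],
  ],
)

```text
t: 7.65
eef_pos: [520.9, -140.9, 81.1]
tcp_rot: [3.142, 0.0, 1.822]
ft_force: [0.7, 0.8, -0.1]
opening: 0.001
```

Emit:
drive_tool(
  increments=[
    [[0,0,0.02],[0,0,0]],
    [[0,0,0],[0,0,0]],
  ],
)

```text
t: 7.82
eef_pos: [520.9, -140.9, 80.5]
tcp_rot: [-3.142, 0.0, 1.822]
ft_force: [-0.5, 0.9, -0.3]
opening: 0.004
```

Emit:
drive_tool(
  increments=[
    [[0,0,0.02],[0,0,0]],
    [[0,0,0],[0,0,0]],
  ],
)

```text
t: 7.98
eef_pos: [521.0, -140.9, 80.2]
tcp_rot: [3.141, 0.0, 1.822]
ft_force: [0.3, 0.1, 3.3]
opening: 0.008
```

Emit:
drive_tool(
  increments=[
    [[0,0,0.01],[0,0,0]],
    [[0,0.05,0],[0,0,0]],
    [[0,0.05,0],[0,0,0]],
  ],
)

```text
t: 8.23
eef_pos: [523.9, -140.2, 80.1]
tcp_rot: [3.141, 0.0, 1.822]
ft_force: [-2.7, -0.4, 5.5]
opening: 0.006
```

Emit:
drive_tool(
  increments=[
    [[0,0.05,0],[0,0,0]],
    [[0,0.05,0],[0,0,0]],
    [[0,0,0],[0,0,0]],
  ],
)

```text
t: 8.48
eef_pos: [527.0, -139.4, 79.7]
tcp_rot: [3.141, 0.0, 1.822]
ft_force: [0.2, 0.0, 2.7]
opening: 0.006
```

```bash
python3 - <<'E'
from h import *
s=env.state();print(s["t"],s["eef_pos"],s["ft_force"],s["tcp_rot"])
p=shot("wrist","w8",(200,100,440,280),3) 
p=shot("scene","s8",(335,180,385,230),12)
E
```

```text
8.4833 [ 527.03925234 -139.3851274    79.65652786] [0.15052831 0.04025757 2.74010805] [3.14130085e+00 2.92668883e-04 1.82203837e+00]
```

View pics/w8.png

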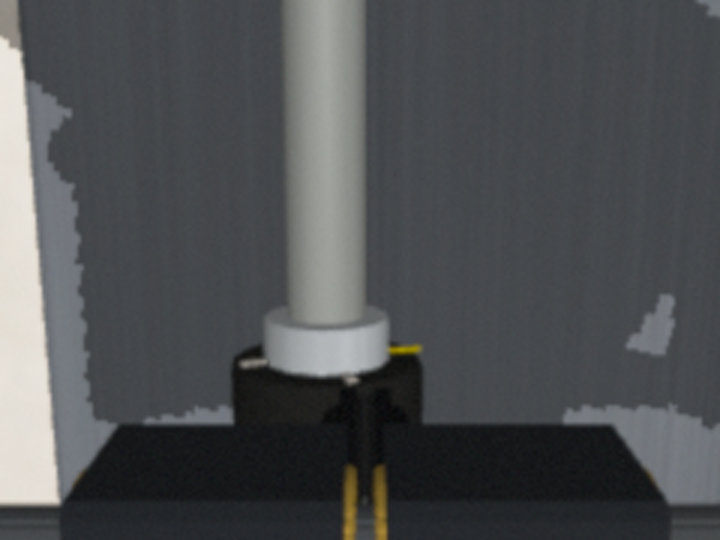

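View pics/s8.png

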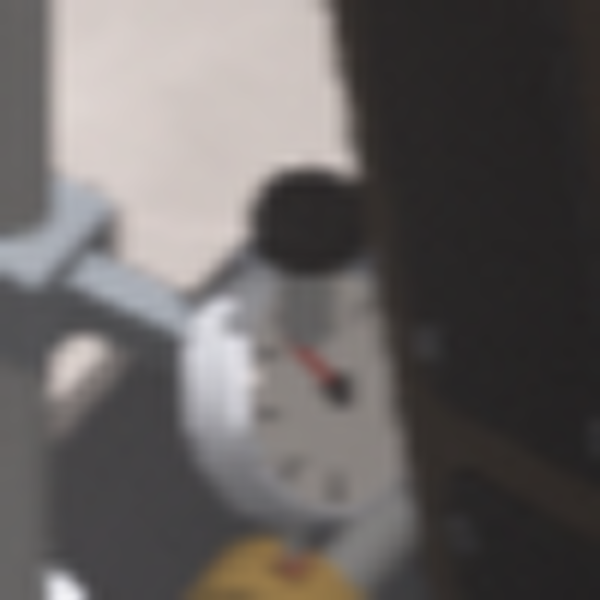

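Emit:
drive_tool(
  increments=[
    [[0,-0.05,0],[0,0,0]],
    [[0,-0.08,0],[0,0,0]],
    [[0,-0.08,0],[0,0,0]],
  ],
)

```text
t: 8.83
eef_pos: [521.3, -141.1, 80.1]
tcp_rot: [3.14, 0.001, 1.822]
ft_force: [2.2, 0.6, 5.9]
opening: 0.007
```

Emit:
drive_tool(
  increments=[
    [[0,-0.08,0],[0,0,0]],
    [[0,-0.08,0],[0,0,0]],
    [[0,-0.06,0],[0,0,0]],
    [[0,0,0],[0,0,0]],
  ],
)

```text
t: 9.17
eef_pos: [514.3, -142.9, 80.0]
tcp_rot: [3.141, 0.001, 1.822]
ft_force: [0.7, -1.2, 6.3]
opening: 0.005
```

```bash
python3 - <<'E'
from h import *
s=env.state();print(s["t"],s["eef_pos"],s["ft_force"],s["tcp_rot"])
p=shot("wrist","w9",(200,100,440,280),3) 
p=shot("scene","s9",(335,180,385,230),12)
E
```

```text
9.1667 [ 514.33460898 -142.88026833   79.99886397] [ 0.67227616 -1.17879557  6.29938665] [3.14068616e+00 8.50393747e-04 1.82188145e+00]
```

View pics/w9.png

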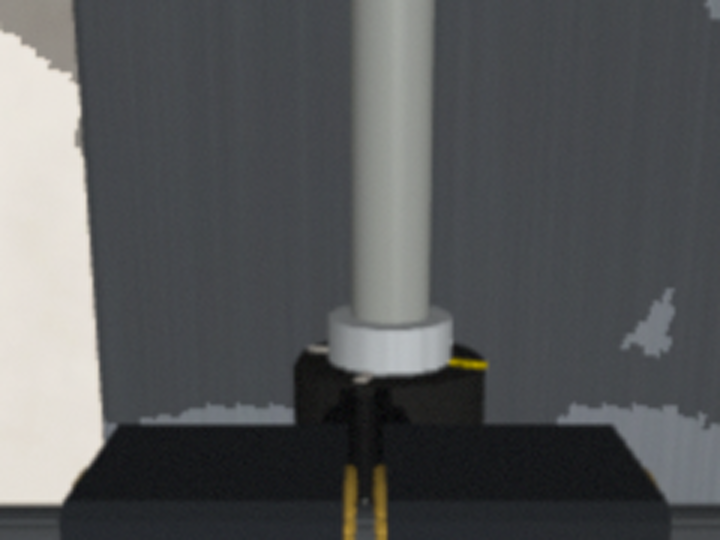

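View pics/s9.png

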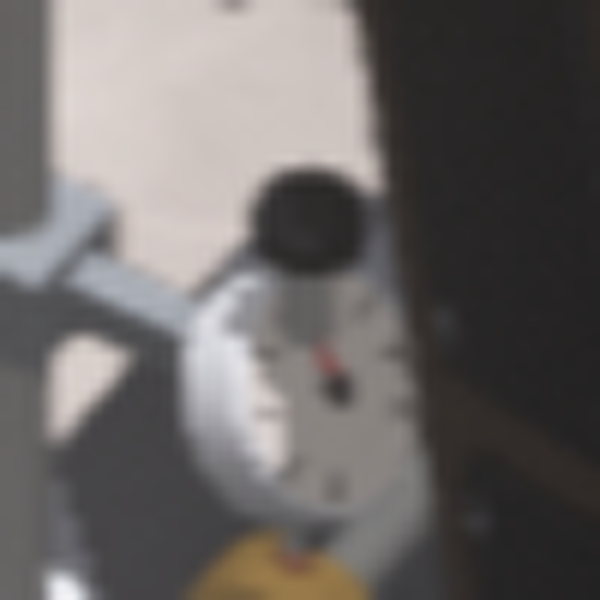

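```bash
cat > nd.py <<'E'
from h import *
# affine dial fit from s4/s5 ticks (12x crop coords, offset 335,180)
tk={0:(335,482),.6:(292,464),1.2:(265,412),1.8:(265,352),3.0:(366,302),3.6:(391,345),4.2:(401,405)}
A=[];B=[]
for th,(u,v) in tk.items():
    a=th-2.4; A.append([np.sin(a),np.cos(a),1]); B.append([u/12+335-.46,v/12+180-.46])
M,res,_,_=np.linalg.lstsq(np.array(A),np.array(B),rcond=None)
def needle(im,off=(0,0)):
    im=im.astype(int); b,g,r=im[...,0],im[...,1],im[...,2]
    w=np.clip(r-(g+b)/2-25,0,None).astype(float)
    # limit to dial
    yy,xx=np.mgrid[0:im.shape[0],0:im.shape[1]]; xx=xx+off[0]; yy=yy+off[1]
    w[(np.hypot(xx-M[2,0],yy-M[2,1])>9)]=0
    if w.sum()<1: return None
    c=np.array([(w*xx).sum(),(w*yy).sum()])/w.sum()
    d=np.linalg.solve(M[:2].T,c-M[2])
    return np.arctan2(d[0],d[1])+2.4, np.hypot(*d), c, w.sum()
E
python3 - <<'E'
from nd import *
print(M,res, np.array(A)@M-B)
for n,k in [("s4",12),("s5",12),("s8",12),("s9",12)]:
    im=cv2.imread(f"pics/{n}.png"); im=cv2.resize(im,(im.shape[1]//k,im.shape[0]//k),interpolation=cv2.INTER_AREA)
    print(n,needle(im,(335,180)))
for n in ["s6","s7"]:
    im=cv2.imread(f"pics/{n}.png"); im=cv2.resize(im,(80,80),interpolation=cv2.INTER_AREA)
    print(n,needle(im,(320,165)))
E
```

```text
[[  5.36931081  -2.72150195]
 [ -3.09168369  -7.47335457]
 [363.14038867 213.42196733]] [4.80104056 3.42518466] [[-0.66326162  1.06437973]
 [-0.25939826 -0.43640929]
 [ 0.39235224 -0.62284779]
 [ 0.93363774 -0.0827161 ]
 [-1.41954705  1.01059938]
 [-0.09883268 -0.11260684]
 [ 1.11504963 -0.82039908]]
s4 (np.float64(1.9362194482847563), np.float64(0.580833360167163), array([360.13924051, 210.24683544]), np.float64(79.0))
s5 (np.float64(2.3074651845239296), np.float64(0.5204472550480239), array([361.28, 209.68]), np.float64(25.0))
s8 (np.float64(2.1230057870607), np.float64(0.5568741397567181), array([360.66666667, 209.83333333]), np.float64(30.0))
s9 (np.float64(2.507078129379133), np.float64(0.4561301615105874), array([362. , 209.9]), np.float64(10.0))
s6 (np.float64(2.2967189839048325), np.float64(0.5622808502882483), array([361.1, 209.4]), np.float64(15.0))
s7 (np.float64(2.293692863010845), np.float64(0.556889242018484), array([361.11111111, 209.44444444]), np.float64(13.5))
```

```bash
cat > nd.py <<'E'
from h import *
from scipy.optimize import least_squares
tk={0:(335,482),.6:(292,464),1.2:(265,412),1.8:(265,352),3.0:(366,302),3.6:(391,345),4.2:(401,405)}
P=dict(vertical_fov=43.67617554551593,cx=327.99570474843085,cy=199.56183473501662,world_to_cam=np.array([[-6.58077416e-01,-7.52832863e-01,-1.32963916e-02,3.84142182e+02],[-5.17407714e-01,4.64972237e-01,-7.18394095e-01,4.04931735e+02],[5.47013137e-01,-4.65879275e-01,-6.95509259e-01,1.12454381e+03],[0,0,0,1]]))
Fw=R.from_euler("z",.252).as_matrix()
ths=np.array(list(tk)); uv=np.array([[u/12+335-.46,v/12+180-.46] for u,v in tk.values()])
hub=np.array([338/12+335-.46,389/12+180-.46])
def pts(q,th,r):
    c=np.array([504,-84,0])+Fw@np.array([q[0],55,q[1]]); b=q[2]
    up=Fw@np.array([np.sin(b),0,np.cos(b)]); rt=Fw@np.array([0,-1,0])
    return np.array([proj(P,c+r*(np.sin(t-2.4)*rt+np.cos(t-2.4)*up)) for t in th])
def fit(q): return np.r_[(pts(q,ths,q[3])-uv+q[4:6]).ravel(),3*(proj_hub(q)-hub+q[4:6]), .3*q[4:6],(q[0]+20)/20,(q[1]-140)/20]
def proj_hub(q): return pts(q,[0],0)[0]
S=least_squares(fit,[-20,140,.7,23,0,0]); Q=S.x
def needle(im,off=(0,0)):
    im=im.astype(int); b,g,r=im[...,0],im[...,1],im[...,2]
    w=np.clip(r-(g+b)/2-15,0,None).astype(float)
    h=proj_hub(Q)+Q[4:6]
    yy,xx=np.mgrid[0:im.shape[0],0:im.shape[1]]; xx=xx+off[0]; yy=yy+off[1]
    w[(np.hypot(xx-h[0],yy-h[1])>9)]=0
    if w.sum()<1: return None
    c=np.array([(w*xx).sum(),(w*yy).sum()])/w.sum()
    g=np.linspace(0,4.8,481); pp=pts(Q,g,14)+Q[4:6]-h; d=c-h
    cr=(pp@d)/np.linalg.norm(pp,axis=1)/np.linalg.norm(d)
    return round(g[cr.argmax()],2), c.round(2), w.sum()
E
python3 - <<'E'
from nd import *
print(Q, fit(Q).round(2))
for n in ["s4","s5","s8","s9","s6","s7"]:
    im=cv2.imread(f"pics/{n}.png"); k,o=(12,(335,180)) if n in("s4","s5","s8","s9") else (7,(320,165))
    im=cv2.resize(im,(im.shape[1]//k,im.shape[0]//k),interpolation=cv2.INTER_AREA)
    print(n,needle(im,o))
E
```

```text
[-9.33284495e+00  1.48554909e+02  4.58715838e-01  1.96907276e+01
  1.24319938e-01 -1.39351627e-01] [-0.39  0.23  0.65  0.01  1.5   0.55  1.74  1.04 -2.15  0.15 -1.58 -2.23
 -0.73 -3.84  0.32  1.37  0.04 -0.04  0.53  0.43]
s4 (np.float64(1.91), array([359.96, 210.17]), np.float64(178.5))
s5 (np.float64(2.27), array([361.33, 209.81]), np.float64(89.0))
s8 (np.float64(2.11), array([360.76, 209.88]), np.float64(107.0))
s9 (np.float64(2.47), array([361.78, 209.62]), np.float64(55.0))
s6 (np.float64(2.28), array([361.34, 209.79]), np.float64(74.5))
s7 (np.float64(2.27), array([361.32, 209.81]), np.float64(73.0))
```

```bash
python3 - <<'E'
from nd import *
idx0=np.array([0,1,2,3,5,6,7]); idx1=np.array([0,1,2,3,4,5,6]); idx2=np.array([0,1,2,3,6,7,8])
for nm,idx in [("gap1",idx0),("nogap",idx1),("gap2",idx2)]:
    best=[]
    for D in np.arange(.3,1.0,.02):
        A=np.c_[np.cos(idx*D),np.sin(idx*D)]
        M=np.linalg.lstsq(A,uv-hub,rcond=None)[0]
        best.append((np.sqrt(((A@M-uv+hub)**2).mean()),D))
    print(nm,sorted(best)[:3])
# needle raw
p=env.read_camera("scene"); im=p["pixels"][175:235,335:390]
cv2.imwrite("pics/big.png",cv2.resize(im,None,fx=10,fy=10,interpolation=cv2.INTER_LANCZOS4))
s=env.state(); print(s["t"],s["ft_force"])
E
```

```text
gap1 [(np.float64(0.4253086360439839), np.float64(0.7000000000000004)), (np.float64(0.43300214127456255), np.float64(0.7200000000000004)), (np.float64(0.5170800463071741), np.float64(0.6800000000000004))]
nogap [(np.float64(0.9830375969590021), np.float64(0.8600000000000005)), (np.float64(0.9835042088936633), np.float64(0.8800000000000006)), (np.float64(1.0139643079298315), np.float64(0.8400000000000005))]
gap2 [(np.float64(0.3345505193373677), np.float64(0.5800000000000003)), (np.float64(0.41528596144507535), np.float64(0.6000000000000003)), (np.float64(0.4584963371309326), np.float64(0.5600000000000003))]
9.3167 [-0.73254033 -0.99233656  7.32783308]
```

View pics/big.png

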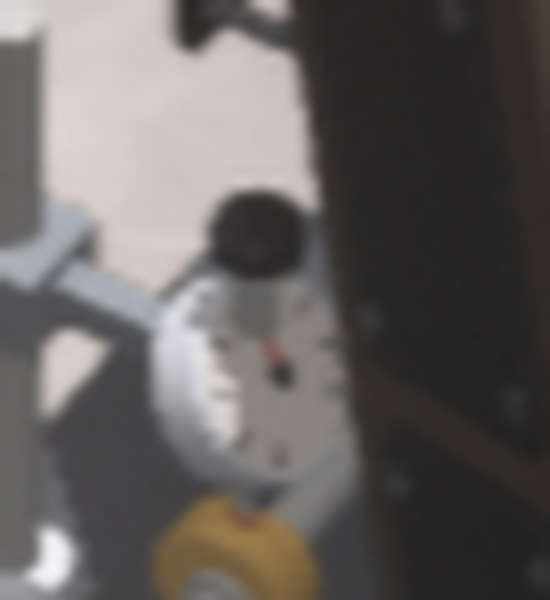

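```bash
sed -i 's/3.0:(366,302),3.6:(391,345),4.2:(401,405)/3.6:(366,302),4.2:(391,345),4.8:(401,405)/' nd.py; python3 - <<'E'
from nd import *
print(Q, fit(Q).round(2))
for n in ["s4","s5","s8","s9","s6","s7"]:
    im=cv2.imread(f"pics/{n}.png"); k,o=(12,(335,180)) if n in("s4","s5","s8","s9") else (7,(320,165))
    im=cv2.resize(im,(im.shape[1]//k,im.shape[0]//k),interpolation=cv2.INTER_AREA)
    print(n,needle(im,o))
print(pts(Q,[2.4],14)-proj_hub(Q))
E
```

```text
[-10.11372173 148.38919377   0.61841022  21.54910729  -0.4199434
  -0.89026437] [-0.02  0.35  0.28 -0.03  0.4   0.17  0.21  0.24  0.11  0.18  0.44  0.28
  0.28  0.08 -0.55 -0.39 -0.13 -0.27  0.49  0.42]
s4 (np.float64(1.91), array([359.96, 210.17]), np.float64(178.5))
s5 (np.float64(2.39), array([361.33, 209.81]), np.float64(89.0))
s8 (np.float64(2.16), array([360.76, 209.88]), np.float64(107.0))
s9 (np.float64(2.67), array([361.78, 209.62]), np.float64(55.0))
s6 (np.float64(2.4), array([361.34, 209.79]), np.float64(74.5))
s7 (np.float64(2.39), array([361.32, 209.81]), np.float64(73.0))
[[-2.51531258 -4.31604045]]
```

Emit:
drive_tool(
  increments=[
    [[0,0,-0.1],[0,0,0]],
    [[0,0.2,-0.05],[0,0,0]],
    [[0,0.22,0],[0,0,0]],
    [[0,0,0.1],[0,0,0]],
    [[0,0,0.05],[0,0,0]],
  ],
)

```text
t: 9.73
eef_pos: [527.0, -139.3, 79.3]
tcp_rot: [3.141, 0.0, 1.823]
ft_force: [1.9, 1.4, 16.8]
opening: -0.0
```

Emit:
drive_tool(
  increments=[
    [[0,0,0],[0,0,0]],
  ],
)

```text
t: 9.82
eef_pos: [527.0, -139.3, 79.6]
tcp_rot: [3.141, 0.0, 1.822]
ft_force: [1.0, 0.7, 4.2]
opening: 0.006
```

Emit:
drive_tool(
  increments=[
    [[0,-0.05,0],[0,0,0]],
    [[0,-0.07,0],[0,0,0]],
    [[0,-0.07,0],[0,0,0]],
    [[0,-0.07,0],[0,0,0]],
  ],
)

```text
t: 10.15
eef_pos: [519.8, -141.5, 80.1]
tcp_rot: [3.139, 0.001, 1.822]
ft_force: [3.9, 1.6, 7.5]
opening: 0.003
```

Emit:
drive_tool(
  increments=[
    [[0,-0.07,0],[0,0,0]],
    [[0,-0.07,0],[0,0,0]],
    [[0,0,0],[0,0,0]],
  ],
)

```text
t: 10.4
eef_pos: [515.3, -142.7, 80.0]
tcp_rot: [3.14, 0.001, 1.822]
ft_force: [0.4, -0.2, 8.0]
opening: 0.004
```

```bash
cat > look.py <<'E'
import sys
from nd import *
k=sys.argv[1]
s=env.state();print(s["t"],s["eef_pos"].round(1),s["ft_force"].round(1))
p=env.read_camera("scene"); print("needle",needle(p["pixels"]))
a=cv2.resize(p["pixels"][180:230,335:390],None,fx=7,fy=7,interpolation=cv2.INTER_CUBIC)
q=env.read_camera("wrist")["pixels"][190:250,270:390]
b=cv2.resize(q,None,fx=3.5,fy=3.5,interpolation=cv2.INTER_CUBIC)
c=np.zeros((350,385+420,3),np.uint8); c[:,:385]=a; c[:210,385:]=b
cv2.imwrite(f"pics/L{k}.png",c[:,:800])
E
python3 look.py 1
```

```text
10.4 [ 515.3 -142.7   80. ] [ 0.4 -0.2  8. ]
needle (np.float64(2.93), array([362.15, 209.1 ]), np.float64(68.0))
```

View pics/L1.png

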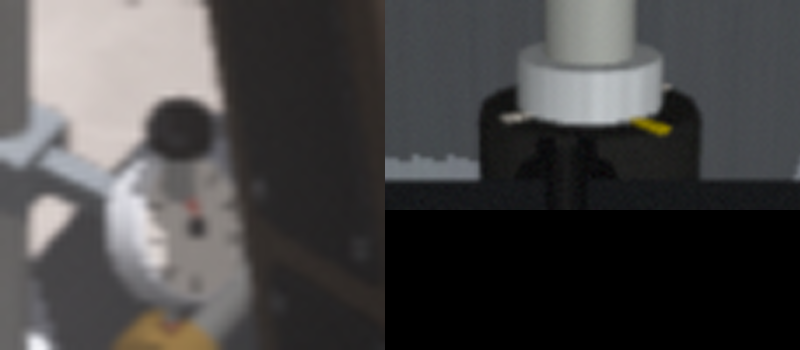

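Emit:
drive_tool(
  increments=[
    [[0,0,-0.1],[0,0,0]],
    [[0,0.18,-0.05],[0,0,0]],
    [[0,0.18,0],[0,0,0]],
    [[0,0,0.06],[0,0,0]],
    [[0,0,0.04],[0,0,0]],
  ],
)

```text
t: 10.92
eef_pos: [525.5, -139.5, 80.7]
tcp_rot: [-3.141, -0.0, 1.822]
ft_force: [0.0, -0.2, -0.1]
opening: 0.005
```

Emit:
drive_tool(
  increments=[
    [[0,0,0.02],[0,0,0]],
    [[0,0,0.015],[0,0,0]],
    [[0,0,0.01],[0,0,0]],
    [[0,0,0],[0,0,0]],
  ],
)

```text
t: 11.25
eef_pos: [525.2, -139.6, 79.9]
tcp_rot: [3.142, -0.0, 1.822]
ft_force: [-0.0, 2.0, 4.4]
opening: 0.006
```

Soft touchdown. Stroke −12 mm again.

Emit:
drive_tool(
  increments=[
    [[0,-0.05,0],[0,0,0]],
    [[0,-0.07,0],[0,0,0]],
    [[0,-0.07,0],[0,0,0]],
    [[0,-0.07,0],[0,0,0]],
  ],
)

```text
t: 11.58
eef_pos: [518.0, -142.0, 80.1]
tcp_rot: [3.14, 0.001, 1.822]
ft_force: [2.4, 1.6, 5.5]
opening: 0.006
```

Emit:
drive_tool(
  increments=[
    [[0,-0.07,0],[0,0,0]],
    [[0,-0.05,0],[0,0,0]],
    [[0,0,0],[0,0,0]],
  ],
)

```text
t: 11.83
eef_pos: [514.1, -142.9, 80.0]
tcp_rot: [3.141, 0.001, 1.822]
ft_force: [0.9, -1.0, 6.2]
opening: 0.001
```

```bash
python3 look.py 2
```

```text
11.8333 [ 514.1 -142.9   80. ] [ 0.9 -1.   6.2]
needle (np.float64(2.93), array([362.14, 209.1 ]), np.float64(66.5))
```

View pics/L2.png

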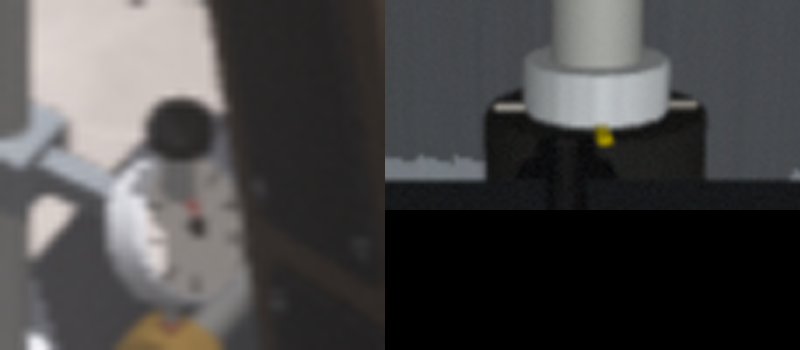

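Emit:
drive_tool(
  increments=[
    [[0,0,-0.1],[0,0,0]],
    [[0,0.2,-0.05],[0,0,0]],
    [[0,0.2,0],[0,0,0]],
    [[0,0,0.06],[0,0,0]],
    [[0,0,0.04],[0,0,0]],
  ],
)

```text
t: 12.35
eef_pos: [526.1, -139.3, 80.9]
tcp_rot: [-3.141, -0.0, 1.823]
ft_force: [-0.5, -0.3, -0.1]
opening: 0.005
```

Emit:
drive_tool(
  increments=[
    [[0,0,0.02],[0,0,0]],
    [[0,0,0.015],[0,0,0]],
    [[0,0,0.015],[0,0,0]],
    [[0,0,0],[0,0,0]],
  ],
)

```text
t: 12.68
eef_pos: [525.8, -139.5, 79.9]
tcp_rot: [-3.142, -0.0, 1.822]
ft_force: [-0.7, 1.3, 2.8]
opening: 0.006
```

Emit:
drive_tool(
  increments=[
    [[0,-0.05,0],[0,0,0]],
    [[0,-0.07,0],[0,0,0]],
    [[0,-0.07,0],[0,0,0]],
    [[0,-0.07,0],[0,0,0]],
  ],
)

```text
t: 13.02
eef_pos: [518.5, -141.8, 80.1]
tcp_rot: [3.141, 0.001, 1.822]
ft_force: [1.7, 0.6, 5.7]
opening: 0.008
```

Emit:
drive_tool(
  increments=[
    [[0,-0.07,0],[0,0,0]],
    [[0,-0.07,0],[0,0,0]],
    [[0,0,0],[0,0,0]],
  ],
)

```text
t: 13.27
eef_pos: [514.0, -142.9, 80.0]
tcp_rot: [3.141, 0.001, 1.822]
ft_force: [0.0, -0.8, 5.7]
opening: 0.005
```

```bash
python3 look.py 3
```

```text
13.2667 [ 514.  -142.9   80. ] [ 0.  -0.8  5.7]
needle (np.float64(2.66), array([361.78, 209.63]), np.float64(60.5))
```

View pics/L3.png

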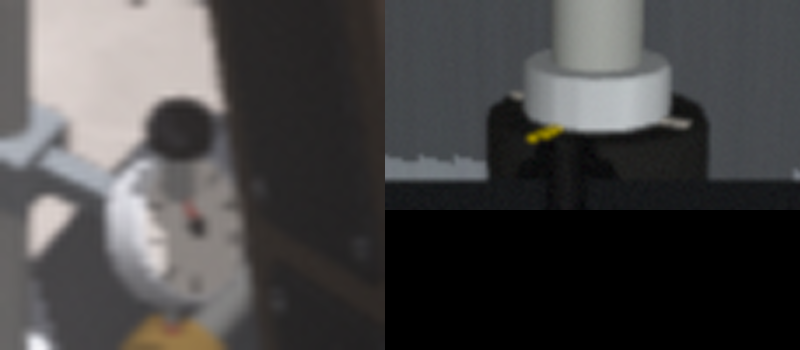

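Emit:
drive_tool(
  increments=[
    [[0,0.04,0],[0,0,0]],
    [[0,0.06,0],[0,0,0]],
    [[0,0.07,0],[0,0,0]],
    [[0,0.07,0],[0,0,0]],
    [[0,0.06,0],[0,0,0]],
  ],
)

```text
t: 13.78
eef_pos: [522.6, -140.5, 80.0]
tcp_rot: [-3.141, -0.0, 1.822]
ft_force: [-3.1, -1.6, 8.7]
opening: 0.006
```

Emit:
drive_tool(
  increments=[
    [[0,0,0],[0,0,0]],
    [[0,0,0],[0,0,0]],
  ],
)

```text
t: 13.95
eef_pos: [522.9, -140.4, 80.0]
tcp_rot: [-3.141, 0.0, 1.822]
ft_force: [-0.7, 0.7, 8.1]
opening: 0.004
```

```bash
python3 look.py 4
```

```text
13.95 [ 522.9 -140.4   80. ] [-0.7  0.7  8.1]
needle (np.float64(2.86), array([362.05, 209.3 ]), np.float64(75.5))
```

Emit:
drive_tool(
  increments=[
    [[0,0,-0.1],[0,0,0]],
    [[0,-0.15,-0.05],[0,0,0]],
    [[0,-0.15,0],[0,0,0]],
    [[0,0,0.06],[0,0,0]],
    [[0,0,0.04],[0,0,0]],
  ],
)

```text
t: 14.47
eef_pos: [513.8, -142.6, 81.0]
tcp_rot: [-3.141, -0.0, 1.822]
ft_force: [1.4, -0.4, -0.3]
opening: 0.006
```

Emit:
drive_tool(
  increments=[
    [[0,0,0.015],[0,0,0]],
    [[0,0,0.015],[0,0,0]],
    [[0,0,0.01],[0,0,0]],
    [[0,0,0],[0,0,0]],
  ],
)

```text
t: 14.8
eef_pos: [514.3, -142.6, 80.1]
tcp_rot: [-3.142, 0.0, 1.822]
ft_force: [-0.6, -0.2, 0.2]
opening: 0.007
```

```bash
python3 look.py 5
```

```text
14.8 [ 514.3 -142.6   80.1] [-0.6 -0.2  0.2]
needle (np.float64(2.85), array([362.02, 209.3 ]), np.float64(79.0))
```

Emit:
drive_tool(
  increments=[
    [[0,0,0.015],[0,0,0]],
    [[0,0,0.01],[0,0,0]],
    [[0,0,0],[0,0,0]],
  ],
)

```text
t: 15.15
eef_pos: [514.4, -142.6, 79.9]
tcp_rot: [3.141, 0.0, 1.822]
ft_force: [-3.7, -0.4, 8.1]
opening: 0.005
```

Emit:
drive_tool(
  increments=[
    [[0,0.04,0],[0,0,0]],
    [[0,0.06,0],[0,0,0]],
    [[0,0.07,0],[0,0,0]],
    [[0,0.07,0],[0,0,0]],
    [[0,0.05,0],[0,0,0]],
  ],
)

```text
t: 15.57
eef_pos: [522.9, -140.5, 80.0]
tcp_rot: [3.141, 0.001, 1.822]
ft_force: [-2.2, 0.1, 9.7]
opening: 0.003
```

Emit:
drive_tool(
  increments=[
    [[0,0,0],[0,0,0]],
    [[0,0,0],[0,0,0]],
  ],
)

```text
t: 15.73
eef_pos: [523.2, -140.5, 80.0]
tcp_rot: [3.14, 0.001, 1.822]
ft_force: [-1.5, -0.7, 9.3]
opening: 0.003
```

```bash
python3 look.py 6
```

```text
15.7333 [ 523.2 -140.5   80. ] [-1.5 -0.7  9.3]
needle (np.float64(3.03), array([362.33, 209.01]), np.float64(76.5))
```

View pics/L6.png

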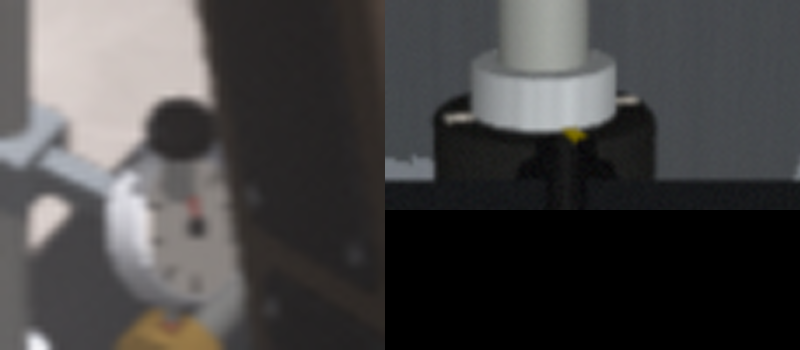

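Emit:
drive_tool(
  increments=[
    [[0,0,-0.02],[0,0,0]],
    [[0,0,-0.03],[0,0,0]],
    [[0,0,-0.1],[0,0,0]],
    [[0,0,-0.6],[0,0,0]],
    [[0,0,-0.8],[0,0,0]],
  ],
)

```text
t: 16.25
eef_pos: [521.8, -140.1, 125.0]
tcp_rot: [-3.139, -0.002, 1.822]
ft_force: [-0.2, 0.4, 1.0]
opening: 0.007
```

Emit:
drive_tool(
  increments=[
    [[-0.2,0,-1],[0,0,0]],
    [[-0.3,0,-1],[0,0,0]],
    [[-0.2,0,-0.5],[0,0,0]],
    [[0,0,0],[0,0,0]],
    [[0,0,0],[0,0,0]],
  ],
)

```text
t: 16.67
eef_pos: [527.8, -160.8, 201.0]
tcp_rot: [3.141, 0.001, 1.822]
ft_force: [-0.9, 1.1, -0.6]
opening: 0.0
```

```bash
python3 look.py 7; python3 - <<'E'
from h import *
shot("wrist","w10",(200,0,440,180),3)
E
```

```text
16.6667 [ 527.8 -160.8  201. ] [-0.9  1.1 -0.6]
needle (np.float64(3.03), array([362.33, 209.01]), np.float64(76.0))
```

View pics/w10.png

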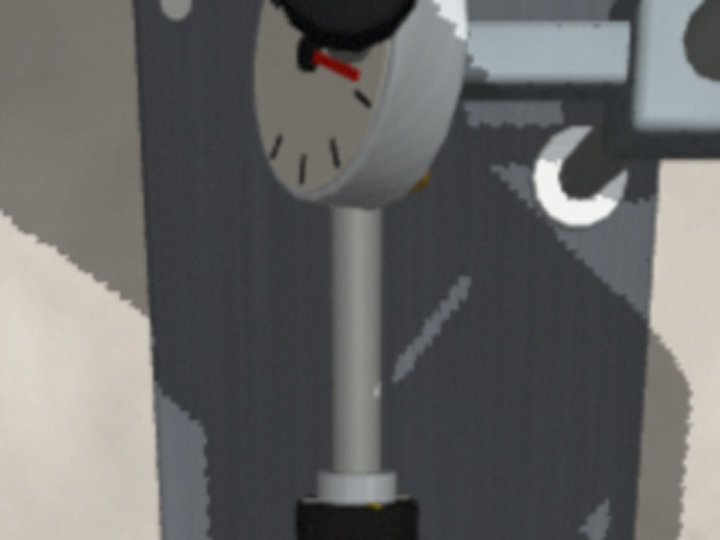

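View pics/L7.png

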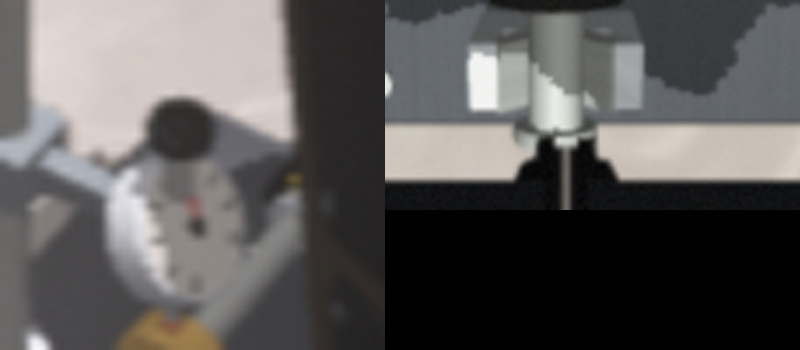

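```bash
python3 - <<'E'
from h import *
print(env.job_done()); print(env.state()["t"])
E
```

```text
the job is handed in; nothing more can be done
None
the job is handed in; nothing more can be done
```

The job is handed in at about 17 s. The indicator is lowered, and the spindle is left with the collar's high spot under the tip, to within a few degrees by my estimate.

- **Lowering:** I pressed the knob down until the needle read about 2.40 rad (straight up), far from the end of its travel, then took the hand off.
- **Finding the peak:** I rolled the spindle with strokes over the top of the wheel and went past the highest point. The readings matched on both sides, at 2.67 and 2.66, and at 2.93 and 2.93. I rolled back to the middle of those pairs, and the needle read 3.03, the highest seen.
- **After letting go:** I lifted straight up. The needle still read 3.03 with the hand well clear.

These checks disagreed or could have been better:

- **Peak value:** the crisper wrist picture suggests about 2.85–2.95 rad at the peak. The scene-camera readings are coarse and biased where the stem hides part of the needle. I found the peak by matching equal readings, so this bias should not have moved it.
- **Roll angle:** stroke distance and the wheel marks agree to about 3–5 degrees. That would make at most a few hundredths of a millimetre of difference at the high spot.
- **Wheel force:** one touchdown on the wheel briefly reached 16.8 N, and a few strokes ran at 8–10 N, above the recommended 3–8 N. I saw none above the 20 N limit.
- **Bystanders:** I did not check the cups, bottle and slide box in a picture at the end. I planned the hand's path to stay well above them.

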